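# Uncap a reagent bottle and load it into the analyser's bay

### The job

Unscrew the cap of the square bottle standing in the metal holder, anticlockwise in several short twists until it lifts free, and lay the cap in the shallow round dish. Then lift the open bottle out of the holder, keep it upright, and set it down, without dropping it, inside the square low-walled bay. Leave everything else on the bench where it is.

Things in the scene. Friction and masses are not known exactly. Their poses are not given: they have to be found in the camera images.
- bottle: loose white square plastic bottle, 0.35 to 0.6 kg: body 60 x 60 mm, 90 mm high, flat sides parallel to its x and y axes; above it a round threaded neck (48 mm across), rim 120 mm above the base, with a springy grey seal disc standing 2.4 mm above the rim when open that stays in the bottle. Origin: centre of the underside, z up. Starts in the holder
- cap: loose black ribbed round screw cap, 56 mm diameter, 36 mm high, 50 g. Origin: centre of its open lower edge, z up, top face at z = +36 mm. Starts screwed tight, origin 96 mm above the bottle's underside
- holder: fixed aluminium holder: 91 x 91 mm block on a 125 x 91 mm foot, with a square well 63 mm wide; walls reach 41 mm above the bench. The well keeps the bottle from turning (about 3 degrees of play) but does not hold it down: it lifts straight out. Origin: centre of the underside, x and y along the well's sides
- holder_floor (a point): centre of the holder's well floor, where the bottle's underside starts (14 mm above the bench)
- bay: fixed grey plastic bay for the bottle: a square tray 92 x 92 mm outside and 80 mm inside, on a 130 x 110 mm foot; its walls reach 18 mm above the bench. Origin: centre of the underside, x and y along the walls (the bottle fits with its sides roughly parallel to them, in any quarter turn)
- bay_floor (a point): centre of the bay's inner floor, 6 mm above the bench
- dish: fixed shallow round white ceramic dish for the cap: 120 mm across at the rim, 98 mm across its flat floor, 16 mm high, floor 4 mm above the bench. Origin: centre of the underside
- vial_a: bystander: loose crimped glass vial, 30 mm diameter, 72 mm high, origin at the centre of its underside
- vial_b: bystander: another such vial, 30 mm diameter, 72 mm high, origin at the centre of its underside
- jar: bystander: round white jar with a black cap, 64 mm diameter, 85 mm high, origin at the centre of its underside
- beaker: bystander: empty glass beaker, 72 mm diameter, 85 mm high, origin at the centre of its underside
- wellplate: bystander: white well plate lying flat, 85 x 127 x 14 mm, origin at the centre of its underside
- cap_top (a point): centre of the cap's top face. The cap loosens anticlockwise seen from above, rises 14 mm per turn (2.2 mm per rad) and comes off after about 5.4 rad (310 degrees), when its origin is about 108 mm above the bottle's underside. It is tight for the first radian (about 0.1 N m), then light. Pulled up too early, it lifts the bottle with it

How it is judged:
On the way, in this order (a step that is already met when the one before it is completed fails the run):
1. the cap is off and clear above the bottle's neck, with the bottle still standing in the holder (z of cap in the frame of bottle above 0.124 m and distance between bottle and holder_floor below 0.01 m), for 0.1 s.
2. the cap lies released in the round dish, with the bottle still standing in the holder (horizontal distance between cap and dish below 0.04 m and z of cap in the frame of dish below 0.045 m and linear speed of cap below 0.05 m/s and contact force between the fingers and cap below 0.1 N and distance between bottle and holder_floor below 0.01 m), for 0.2 s.
At the end, for the whole second after the job is handed in: The open bottle stands at rest and upright (0.08 rad) on the square bay's floor (height within 4 mm, centre within 20 mm of the bay's centre); the cap lies at rest in the round dish, either way up (origin within 40 mm of the dish's axis, less than 45 mm above its underside) (horizontal distance between bottle and bay_floor below 0.02 m and z of bottle in the frame of bay_floor below 0.004 m and angle between bottle's own z axis and vertical below 0.08 rad and linear speed of bottle below 0.03 m/s and horizontal distance between cap and dish below 0.04 m and z of cap in the frame of dish below 0.045 m and linear speed of cap below 0.05 m/s); the robot touches nothing.
It fails at once if the bottle is tipped by more than 0.5 rad (angle between bottle's own z axis and vertical above 0.5 rad).
It fails at once if the bottle is dropped into the bay (over the bay, free of the fingers, more than 12 mm above its floor) (horizontal distance between bottle and bay_floor below 0.06 m and contact force between the fingers and bottle below 0.05 N and z of bottle in the frame of bay_floor above 0.012 m).
It fails at once if a bystander is moved by more than 40 mm (distance of any of vial_a, vial_b, jar, beaker, wellplate from where it was at the start of the episode above 0.04 m).
It also fails if it takes over 72 s, if anything falls off the work surface, if the arm or the gripper's body presses on something with over 40 N, if the wrist force passes 120 N, or if a joint passes its speed limit or range.

### The arm

A 6-joint arm with a two-finger parallel gripper is mounted at the origin on the work surface. World frame = base frame: x ahead of the robot, y to its left, z up, the work surface at z = 0. Lengths are in m, angles in rad, forces in N, time in s.
With the tool pointing down it reaches from about 0.275 to 0.75 m from the base axis. Payload 10.2 kg.
Tool frame: the origin (TCP) lies between the finger pads; the fingertips stand 19 mm ahead of it and the grasp point (between the pads) is the TCP; z points along the fingers, y is the line along which they close (so a half turn about z gives the same grasp; the last joint's range is limited). The gripper opens to 88 mm and grips with 3 to 60 N. Pads are 18 mm wide; open, the fingers measure 123 mm over their backs; the gripper's body (75 mm by 187 mm) begins 45 mm behind the grasp point.
Start: joints at [0.908, 0.313, 1.498, -0, 1.331, -0.223], TCP at [0.224, 0.475, 0.258] pointing down, gripper open.
Joint ranges: [-2.94, 2.94], [-0.97, 2.17], [0.19, 2.56], [-1.23, 4.37], [0.02, 3.11], [-2.88, 2.88]. Speed limits (rad/s): [2.39, 2.39, 3.01, 3.14, 3.14, 3.14].

### API

Orientations are given as a rotation vector (axis times angle).
In Python, from workcell import observe, camera, calibration, job_done gives the robot as it stands.
- The arm moves only by the tool drive_tool, never from a script. Its argument "targets" is a list of rows, each an object of numbers: "x", "y", "z": the shift along the tool's x, y, z in m; "roll": the turn about the tool's z in rad; "grip": the closure, from 0 (fully open) to 1 (shut). In form: [{"x": .., "y": .., "z": .., "roll": .., "grip": ..}, ...]. A call has 1 to 20 rows; each row shifts and turns the commanded pose from where the row before left it, along the tool's axes as they then stand; what a row does not reach is not made up. A row lasts 1/12 s, in which the tool goes at most 41.7 mm and 7.16 degrees, less where a joint would pass 70% of its speed; a pose out of reach is approached as far as the arm can. A call is refused whole if a number of a shift passes 0.0417 or a number of a turn 0.125, either way. A call with a gripper value outside its range is refused whole. The fingers move at their own pace and stop on an object; "grip_force" is the grip in N (left out, the last holds). Time passes only in rows, so rows that do not move let the fingers close. It gives the time, the measured TCP pose, the force, the opening and the grip force at its end, in the units of the state.
- observe(): the state, without advancing time (a new reading comes with each control period).
- camera(name): name is "scene" or "side" or "wrist"; returns the picture (400x640x3 uint8, blue, green, red); there is no depth.
- calibration(name): a dict with "K" (3x3 intrinsics, pixels), "rvec" (rotation vector, rad) and "tvec" (3), from world to camera coordinates, as OpenCV has them; the wrist camera has in their place "mount" (4x4, takes a point from camera to tool coordinates, whose origin is the TCP and whose axes are the flange's). Camera axes: x right, y down, z forward; pixel columns grow to the right and rows downward; lengths in m; the calibration is good to about 2 mm. A picture is of the moment at which its call begins: read the wrist's pose just before it. calibration takes no time and is no camera call.
- job_done(): hands the job in; it is judged then, once.
The state is a dict: "time": time; "qpos": joint angles; "joint_vel": joint speeds; "tau": joint torques, N m; "tcp_pos": TCP position; "tool_rot": TCP orientation; "wrist_force": force on the tool from outside, world axes, zero at the start; "torque": the same for the moment, N m; "width": finger opening in m; "grasp_force": force on a finger pad.
Only numpy, scipy, OpenCV 4.12 (cv2) and the standard library are available. Lean on these libraries where they do the work, as an engineer would, in place of code of your own. Each camera call takes 0.05 s, during which the arm holds its last target. There are 200 camera calls.

## Working session

There is one attempt and no reset: what is moved stays moved. The work goes in short steps, Python scripts to look and compute and a tool call to move; the robot and the scene stay as the last step left them, time stands still between calls to the robot, and variables do not carry over. Pictures are saved under pics/ and viewed, at most 10 in all, crops included, and the job is handed in when it is done.

Besides the shell and the picture viewer there is one more tool, called after "Emit:" by a JSON object that holds its "method" and its "body". drive_tool: Moves the arm, as the interface text tells. Its arguments: {"type":"object","properties":{"targets":{"type":"array"},"grip_force":{"type":"number"}},"required":["targets"]}

```bash
mkdir -p pics; ls; python3 - <<'E'
from workcell import *
import cv2,numpy as np
s=observe();print(s)
for n in ["scene","side"]:
    cv2.imwrite(f"pics/{n}0.png",camera(n)); c=calibration(n);print(n,c)
print(calibration("wrist"))
cv2.imwrite("pics/wrist0.png",camera("wrist"))
E
```

```text
pics
{'time': 0.0, 'qpos': array([ 9.07600658e-01,  3.13429025e-01,  1.49843961e+00,  1.82077423e-05,
        1.33101947e+00, -2.23401659e-01]), 'joint_vel': array([ 0.00157863,  0.00098618, -0.00057425,  0.0019018 , -0.00208687,
        0.00029545]), 'tau': array([ 3.78357909e-04, -4.02203357e+01, -2.52273452e+01,  6.95584947e-02,
        3.52099934e-02, -1.50548367e-04]), 'tcp_pos': array([0.22338377, 0.47485175, 0.25717084]), 'tool_rot': array([-6.85154649e-01, -3.06538299e+00,  1.82595518e-03]), 'wrist_force': array([ 0.41186041,  0.70155141, -0.1322901 ]), 'torque': array([ 0.02112016, -0.10203309,  0.0786626 ]), 'grasp_force': 0.0, 'width': 0.08850517555519709}
scene {'K': array([[495.37990459,   0.        , 332.99087642],
       [  0.        , 495.37990459, 195.96899409],
       [  0.        ,   0.        ,   1.        ]]), 'rvec': array([ 2.49953166,  0.84855159, -0.21855602]), 'tvec': array([-0.48571237, -0.2677272 ,  1.39063915])}
side {'K': array([[453.27266184,   0.        , 320.11355436],
       [  0.        , 453.27266184, 202.13230744],
       [  0.        ,   0.        ,   1.        ]]), 'rvec': array([ 0.35641354, -2.78313782,  1.14498061]), 'tvec': array([0.60488283, 0.18040469, 1.0191292 ])}
{'K': array([[355.96301223,   0.        , 317.43299365],
       [  0.        , 355.96301223, 209.05233523],
       [  0.        ,   0.        ,   1.        ]]), 'mount': array([[-2.70482760e-04, -9.57074873e-01, -2.89840672e-01,
         7.51883773e-02],
       [ 9.99999833e-01, -4.07057806e-04,  4.10922600e-04,
         5.95994165e-04],
       [-5.11265603e-04, -2.89840512e-01,  9.57074823e-01,
        -1.27769415e-01],
       [ 0.00000000e+00,  0.00000000e+00,  0.00000000e+00,
         1.00000000e+00]])}
```

View pics/scene0.png

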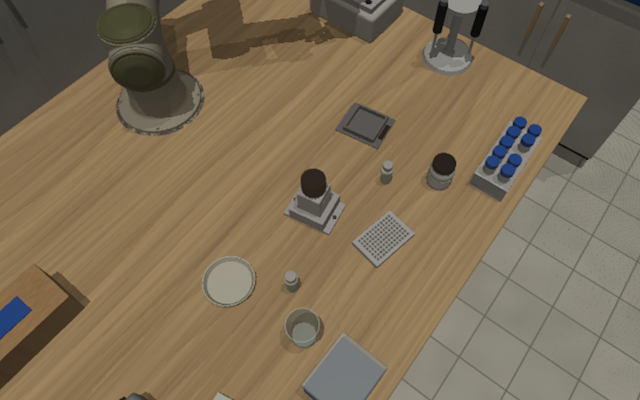

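View pics/side0.png

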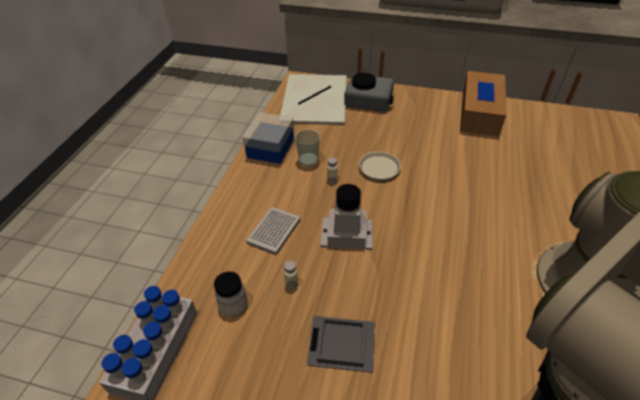

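The scene view shows the cap at (313,183), holder at (317,205), bay at (366,124), dish at (229,281), vials at (387,172) and (291,281), jar at (441,170), beaker at (303,327). In the side view the cap is at (348,197), bay at (342,343), dish at (380,166).

```bash
cat > h.py <<'E'
import cv2,numpy as np
from scipy.spatial.transform import Rotation as R
from workcell import *
def cam(n,s=None):
    c=calibration(n);K=c["K"]
    if n=="wrist":
        T=np.eye(4);T[:3,:3]=R.from_rotvec(s["tool_rot"]).as_matrix();T[:3,3]=s["tcp_pos"]
        M=T@c["mount"];return K,M[:3,:3],M[:3,3]
    r=R.from_rotvec(c["rvec"]).as_matrix().T
    return K,r,-r@c["tvec"]
def ray(c,uv):
    K,r,o=c;d=r@np.linalg.solve(K,[uv[0],uv[1],1.]);return o,d
def onz(c,uv,z):
    o,d=ray(c,uv);return o+d*(z-o[2])/d[2]
def proj(c,p):
    K,r,o=c;q=K@(r.T@(np.asarray(p)-o));return q[:2]/q[2]
def tri(c1,a,c2,b):
    o1,d1=ray(c1,a);o2,d2=ray(c2,b)
    t=np.linalg.lstsq(np.c_[d1,-d2],o2-o1,rcond=None)[0]
    p,q=o1+t[0]*d1,o2+t[1]*d2;return (p+q)/2,np.linalg.norm(p-q)
E
python3 - <<'E'
from h import *
A,B=cam("scene"),cam("side")
P={}
for n,a,b in [("cap",(313,183),(348,197)),("jar",(443,163),(228,284)),("vialR",(387,165),(290,267)),("vialL",(291,275),(332,162))]:
    print(n,tri(A,a,B,b))
for n,a,b in [("bay",(366,124),(342,343)),("dish",(229,281),(380,166))]:
    print(n,onz(A,a,.015),onz(B,b,.015))
print("beaker",onz(A,(303,337),0),"plate",onz(A,(383,238),.014))
E
```

```text
cap (array([ 0.56010395, -0.00758676,  0.12739119]), np.float64(0.0001516865106398838))
jar (array([0.75426151, 0.25232592, 0.07645241]), np.float64(0.001219362025594135))
vialR (array([0.64651942, 0.17133897, 0.06518837]), np.float64(0.0006625610286381278))
vialL (array([ 0.64246504, -0.18968624,  0.06636261]), np.float64(0.00012423954414780047))
bay [0.51217246 0.27615794 0.015     ] [0.50324197 0.29002426 0.015     ]
dish [ 0.52604744 -0.2726351   0.015     ] [ 0.5202976  -0.26490324  0.015     ]
beaker [ 0.73366123 -0.26572452  0.        ] plate [0.73993883 0.02628499 0.014     ]
```

View pics/wrist0.png

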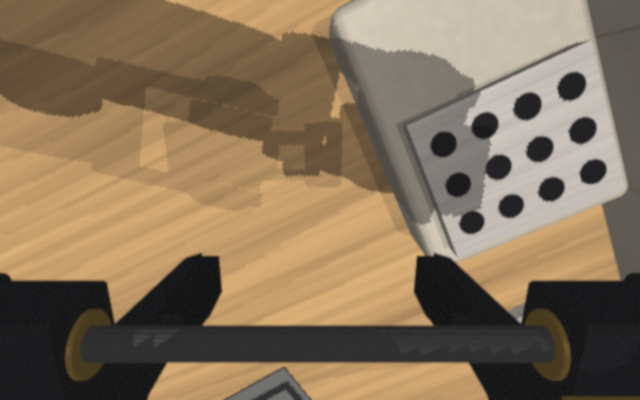

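The wrist view shows the bay's corner at the bottom (285,375), toward tool -x, so I go over the bay first.

Emit:
{"method": "drive_tool", "body": {"targets": [{"x":-0.016,"y":-0.002},{"x":-0.032,"y":-0.0044},{"x":-0.032,"y":-0.0044},{"x":-0.032,"y":-0.0044},{"x":-0.032,"y":-0.0044},{"x":-0.032,"y":-0.0044},{"x":-0.032,"y":-0.0044},{"x":-0.032,"y":-0.0044},{"x":-0.032,"y":-0.0044},{"x":-0.032,"y":-0.0044},{"x":-0.032,"y":-0.0044},{"x":-0.032,"y":-0.0044},{"x":-0.017,"y":-0.002},{},{},{}]}}

```text
invalid input at $.targets[0]: expected keys x, y, z, roll, grip
```

```bash
python3 - <<'E'
from h import *
s=observe();im=camera("wrist");cv2.imwrite("pics/bay.png",im)
np.save("bay_pose.npy",np.r_[s["tcp_pos"],s["tool_rot"]])
print(s["time"],s["tcp_pos"],s["tool_rot"],s["qpos"],np.abs(s["joint_vel"]).max())
c=cam("wrist",s);print(proj(c,[.508,.283,.018]))
E
```

```text
0.15 [0.22342826 0.47491982 0.257311  ] [-6.85203032e-01 -3.06555750e+00  1.32330945e-03] [ 9.07625580e-01  3.13322835e-01  1.49821163e+00 -8.37854247e-06
  1.33098701e+00 -2.23364581e-01] 0.0021770827943608084
[277.44942415 428.24713739]
```

View pics/bay.png

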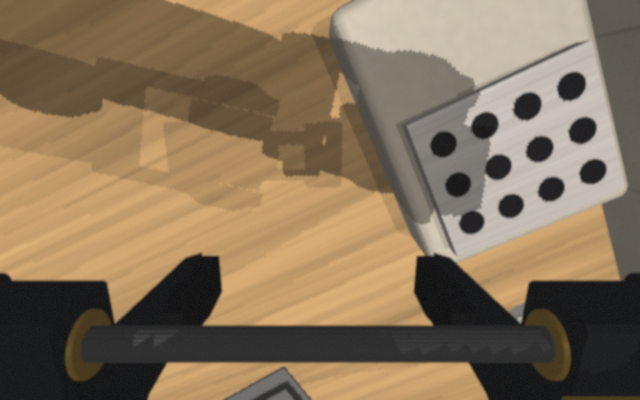

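The call was refused because each row needs all five keys. The picture is unchanged.

Emit:
{"method": "drive_tool", "body": {"targets": [{"x":-0.016,"y":-0.002,"z":0,"roll":0,"grip":0},{"x":-0.032,"y":-0.0044,"z":0,"roll":0,"grip":0},{"x":-0.032,"y":-0.0044,"z":0,"roll":0,"grip":0},{"x":-0.032,"y":-0.0044,"z":0,"roll":0,"grip":0},{"x":-0.032,"y":-0.0044,"z":0,"roll":0,"grip":0},{"x":-0.032,"y":-0.0044,"z":0,"roll":0,"grip":0},{"x":-0.032,"y":-0.0044,"z":0,"roll":0,"grip":0},{"x":-0.032,"y":-0.0044,"z":0,"roll":0,"grip":0},{"x":-0.032,"y":-0.0044,"z":0,"roll":0,"grip":0},{"x":-0.032,"y":-0.0044,"z":0,"roll":0,"grip":0},{"x":-0.032,"y":-0.0044,"z":0,"roll":0,"grip":0},{"x":-0.032,"y":-0.0044,"z":0,"roll":0,"grip":0},{"x":-0.017,"y":-0.002,"z":0,"roll":0,"grip":0},{"x":0,"y":0,"z":0,"roll":0,"grip":0},{"x":0,"y":0,"z":0,"roll":0,"grip":0}]}}

```text
time: 1.45
tcp_pos: [0.5497, 0.2633, 0.2571]
tool_rot: [-0.687, -3.064, 0.001]
wrist_force: [-0.8, 0.5, 0.3]
width: 0.0882
grasp_force: 0.0
```

```bash
python3 - <<'E'
from h import *
s=observe();im=camera("wrist");cv2.imwrite("pics/bay1.png",im)
np.save("bay_pose.npy",np.r_[s["tcp_pos"],s["tool_rot"]])
print(s["time"],s["tcp_pos"],s["tool_rot"],s["qpos"],np.abs(s["joint_vel"]).max())
c=cam("wrist",s);print(proj(c,[.508,.283,.018]))
E
```

```text
1.45 [0.54970525 0.26333428 0.25711772] [-6.86920578e-01 -3.06447073e+00  5.08552631e-04] [ 2.54684905e-01  5.03613085e-01  1.22171289e+00  2.07016351e-04
  1.41737219e+00 -8.75120570e-01] 0.033348199182675044
[316.77691923 131.56479029]
```

View pics/bay1.png

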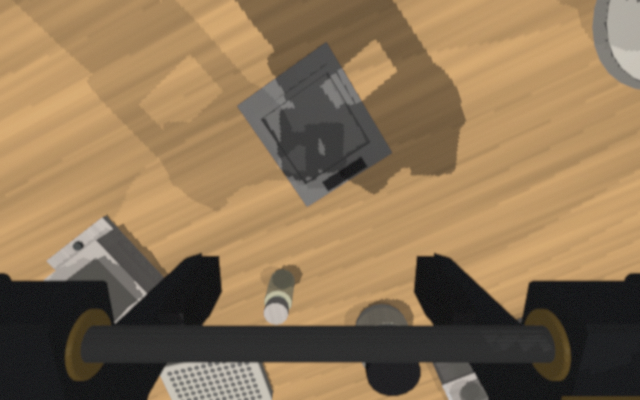

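The view shows the bay's foot with corners near (325,43), (391,153), (308,205), (238,103), a label at (345,173), and inner tray corners near (330,72), (370,148), (305,183), (262,120).

```bash
python3 - <<'E'
from h import *
im=cv2.imread("pics/bay1.png");p=np.load("bay_pose.npy");s=dict(tcp_pos=p[:3],tool_rot=p[3:]);c=cam("wrist",s)
hsv=cv2.cvtColor(im,cv2.COLOR_BGR2HSV);m=((hsv[...,1]<70)*255).astype(np.uint8)
m=cv2.morphologyEx(m,cv2.MORPH_OPEN,np.ones((5,5)));cs,_=cv2.findContours(m[:240],0,2)
k=[x for x in cs if cv2.pointPolygonTest(x,(315,126),False)>=0 or cv2.contourArea(x)>5000]
for x in k:
    W=np.array([onz(c,q,.004)[:2] for q in x.reshape(-1,2)],np.float32);print(cv2.contourArea(x),cv2.minAreaRect(W*1000))
for n,q in [("foot",[(325,43),(391,153),(308,205),(238,103)]),("inner",[(330,72),(370,148),(305,183),(262,120)])]:
    w=np.array([onz(c,a,.004 if n=="foot" else .018)[:2] for a in q]);print(n,w.mean(0),np.linalg.norm(w-np.roll(w,-1,0),axis=1),w.tolist())
crop=im[20:220,215:415];cv2.imwrite("pics/baycrop.png",cv2.convertScaleAbs(cv2.resize(crop,(600,600),interpolation=3),alpha=1.6))
E
```

```text
13081.0 ((506.3345947265625, 282.4097900390625), (129.78445434570312, 109.60684967041016), 8.024314880371094)
foot [0.50610897 0.28295072] [0.12887078 0.10611872 0.12998532 0.10524445] [[0.4355321801180886, 0.32616439373290473], [0.5630863712200542, 0.3445384615671016], [0.5772992705000305, 0.23937583877832647], [0.4485180571428688, 0.2217241701667173]]
inner [0.50843663 0.28279218] [0.08390813 0.07628285 0.07715841 0.0812143 ] [[0.46253402439903213, 0.3186176666274025], [0.5461821353612233, 0.3252182954982569], [0.5507140629947945, 0.24907018913353204], [0.47431631633572185, 0.2382625761426923]]
```

View pics/baycrop.png

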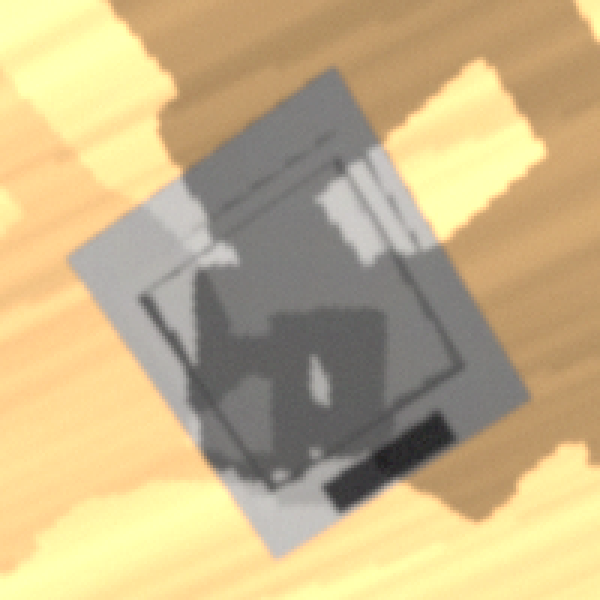

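The bay's foot measures 129.8 x 109.6 mm, which matches, so its centre is (0.506, 0.282) with yaw 8.0°. Next I go to the holder and roll to the starting angle for the twists.

Emit:
{"method": "drive_tool", "body": {"targets": [{"x":-0.007,"y":-0.018,"z":0,"roll":0,"grip":0},{"x":-0.0135,"y":-0.0353,"z":0,"roll":0,"grip":0},{"x":-0.0135,"y":-0.0353,"z":0,"roll":0,"grip":0},{"x":-0.0135,"y":-0.0353,"z":0,"roll":0,"grip":0},{"x":-0.0135,"y":-0.0353,"z":0,"roll":0,"grip":0},{"x":-0.0135,"y":-0.0353,"z":0,"roll":0,"grip":0},{"x":-0.0135,"y":-0.0353,"z":0,"roll":0,"grip":0},{"x":-0.0135,"y":-0.0353,"z":0,"roll":0,"grip":0},{"x":-0.007,"y":-0.018,"z":0,"roll":0,"grip":0}]}}

```text
time: 2.25
tcp_pos: [0.5263, -0.0407, 0.258]
tool_rot: [0.686, 3.065, -0.001]
wrist_force: [-0.1, -0.6, 0.2]
width: 0.0883
grasp_force: 0.0
```

Emit:
{"method": "drive_tool", "body": {"targets": [{"x":0,"y":0,"z":0,"roll":0.12,"grip":0},{"x":0,"y":0,"z":0,"roll":0.12,"grip":0},{"x":0,"y":0,"z":0,"roll":0.12,"grip":0},{"x":0,"y":0,"z":0,"roll":0.12,"grip":0},{"x":0,"y":0,"z":0,"roll":0.12,"grip":0},{"x":0,"y":0,"z":0,"roll":0.12,"grip":0},{"x":0,"y":0,"z":0,"roll":0.12,"grip":0},{"x":0,"y":0,"z":0,"roll":0.12,"grip":0},{"x":0,"y":0,"z":0,"roll":0.12,"grip":0},{"x":0,"y":0,"z":0,"roll":0.12,"grip":0},{"x":0,"y":0,"z":0,"roll":0.12,"grip":0},{"x":0,"y":0,"z":0,"roll":0.12,"grip":0},{"x":0,"y":0,"z":0,"roll":0.12,"grip":0},{"x":0,"y":0,"z":0,"roll":0.12,"grip":0},{"x":0,"y":0,"z":0,"roll":0.12,"grip":0},{"x":0,"y":0,"z":0,"roll":0.1,"grip":0},{"x":0,"y":0,"z":0,"roll":0,"grip":0},{"x":0,"y":0,"z":0,"roll":0,"grip":0},{"x":0,"y":0,"z":0,"roll":0,"grip":0}]}}

```text
time: 3.83
tcp_pos: [0.527, -0.038, 0.2579]
tool_rot: [2.89, 1.231, 0.0]
wrist_force: [1.2, 0.5, 0.3]
width: 0.0881
grasp_force: 0.0
```

```bash
python3 - <<'E'
from h import *
s=observe();im=camera("wrist");cv2.imwrite("pics/hold.png",im)
np.save("hold_pose.npy",np.r_[s["tcp_pos"],s["tool_rot"]])
print(s["time"],s["tcp_pos"],s["tool_rot"],s["qpos"],np.abs(s["joint_vel"]).max())
c=cam("wrist",s);print(proj(c,[.56,-.008,.146]))
E
```

```text
3.8333 [ 0.52701141 -0.03800087  0.25785372] [2.89017887e+00 1.23144457e+00 1.58325560e-04] [-2.93933718e-01  3.20191798e-01  1.48741194e+00  6.46858622e-05
  1.33391010e+00  4.71278970e-01] 0.008454282953955346
[322.70116487 149.62750282]
```

View pics/hold.png

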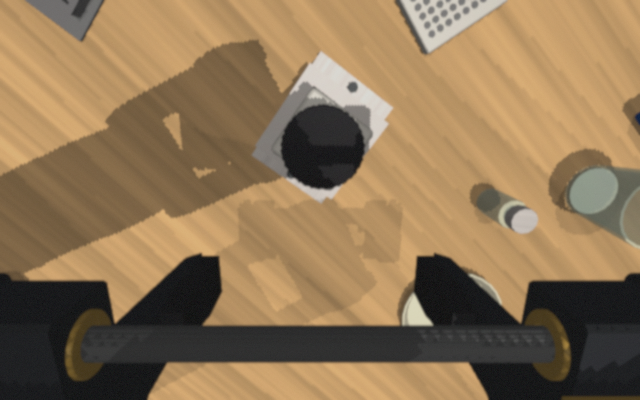

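The cap is a black disc centred at (322,148) with radius 41. The holder's foot is around it, with corners near (320,52), (393,108), (325,202), (252,157).

```bash
python3 - <<'E'
from h import *
im=cv2.imread("pics/hold.png");p=np.load("hold_pose.npy");s=dict(tcp_pos=p[:3],tool_rot=p[3:]);c=cam("wrist",s)
hsv=cv2.cvtColor(im,cv2.COLOR_BGR2HSV)
roi=np.zeros(im.shape[:2],np.uint8);roi[40:210,240:410]=1
def big(m):
    cs,_=cv2.findContours(m.astype(np.uint8)*roi,0,2);return max(cs,key=cv2.contourArea)
k=big(hsv[...,2]<50);(u,v),r=cv2.minEnclosingCircle(k);e=cv2.fitEllipse(k);print("cap",(u,v),r,e)
# top-disc contour only: upper part of the outline may show the side; use top plane
W=np.array([onz(c,q,.146)[:2] for q in k.reshape(-1,2)],np.float32)*1000;print("cap top",cv2.minEnclosingCircle(W),cv2.fitEllipse(W))
m=big((hsv[...,1]<70)|(hsv[...,2]<50));
for z in (.01,.041):
    W=np.array([onz(c,q,z)[:2] for q in m.reshape(-1,2)],np.float32)*1000;print("holder",z,cv2.minAreaRect(W))
# dish
for n in("scene","side"):
    I=cv2.imread(f"pics/{n}0.png");h=cv2.cvtColor(I,cv2.COLOR_BGR2HSV);x=(229,281) if n=="scene" else (380,166)
    M=((h[...,1]<75)&(h[...,2]>90)).astype(np.uint8);cs,_=cv2.findContours(M,0,2)
    k=max([q for q in cs if cv2.pointPolygonTest(q,x,True)>-10],key=cv2.contourArea)
    W=np.array([onz(cam(n),q,.016)[:2] for q in k.reshape(-1,2)],np.float32)*1000;print("dish",n,cv2.fitEllipse(W))
E
```

```text
cap (321.6833801269531, 147.26071166992188) 41.60193634033203 ((321.9523010253906, 146.5084228515625), (80.12415313720703, 80.70993041992188), 70.91887664794922)
cap top ((559.9464111328125, -7.205395698547363), 27.7138614654541) ((560.4697265625, -6.771910190582275), (53.16368103027344, 53.899837493896484), 49.316864013671875)
holder 0.01 ((560.9078369140625, -9.321121215820312), (125.52933502197266, 102.14240264892578), 10.442228317260742)
holder 0.041 ((562.3952026367188, -7.174701690673828), (115.16960906982422, 93.71285247802734), 10.442140579223633)
dish scene ((523.4476318359375, -272.3114929199219), (118.32251739501953, 118.88897705078125), 72.26834106445312)
dish side ((522.5963745117188, -266.2532653808594), (111.05060577392578, 113.63628387451172), 12.571006774902344)
```

The cap is at (0.560, -0.007) with radius 27.7 mm, the holder's yaw is 10.4°, and the dish is at about (0.523, -0.270). I descend and grip the cap.

Emit:
{"method": "drive_tool", "body": {"targets": [{"x":0.023,"y":0.001,"z":0,"roll":0,"grip":0},{"x":0.022,"y":0.001,"z":0,"roll":0,"grip":0},{"x":0,"y":0,"z":0.02,"roll":0,"grip":0},{"x":0,"y":0,"z":0.03,"roll":0,"grip":0},{"x":0,"y":0,"z":0.03,"roll":0,"grip":0},{"x":0,"y":0,"z":0.025,"roll":0,"grip":0},{"x":0,"y":0,"z":0.015,"roll":0,"grip":0},{"x":0,"y":0,"z":0.007,"roll":0,"grip":0},{"x":0,"y":0,"z":0,"roll":0,"grip":0},{"x":0,"y":0,"z":0,"roll":0,"grip":0},{"x":0,"y":0,"z":0,"roll":0,"grip":0}]}}

```text
time: 4.8
tcp_pos: [0.5606, -0.0078, 0.132]
tool_rot: [2.891, 1.226, 0.003]
wrist_force: [0.3, 0.2, 0.1]
width: 0.0879
grasp_force: 0.0
```

Emit:
{"method": "drive_tool", "body": {"targets": [{"x":0,"y":0,"z":0,"roll":0,"grip":1},{"x":0,"y":0,"z":0,"roll":0,"grip":1},{"x":0,"y":0,"z":0,"roll":0,"grip":1},{"x":0,"y":0,"z":0,"roll":0,"grip":1},{"x":0,"y":0,"z":0,"roll":0,"grip":1},{"x":0,"y":0,"z":0,"roll":0,"grip":1},{"x":0,"y":0,"z":0,"roll":0,"grip":1},{"x":0,"y":0,"z":0,"roll":0,"grip":1}], "grip_force": 30}}

```text
time: 5.47
tcp_pos: [0.5602, -0.0079, 0.1309]
tool_rot: [2.892, 1.226, 0.001]
wrist_force: [1.5, -1.6, 1.1]
width: 0.0557
grasp_force: 30.0
```

Emit:
{"method": "drive_tool", "body": {"targets": [{"x":0,"y":0,"z":0,"roll":-0.06,"grip":1},{"x":0,"y":0,"z":-0.0002,"roll":-0.12,"grip":1},{"x":0,"y":0,"z":-0.0003,"roll":-0.12,"grip":1},{"x":0,"y":0,"z":-0.0003,"roll":-0.12,"grip":1},{"x":0,"y":0,"z":-0.0003,"roll":-0.12,"grip":1},{"x":0,"y":0,"z":-0.0003,"roll":-0.12,"grip":1},{"x":0,"y":0,"z":-0.0003,"roll":-0.12,"grip":1},{"x":0,"y":0,"z":-0.0003,"roll":-0.12,"grip":1},{"x":0,"y":0,"z":-0.0003,"roll":-0.12,"grip":1},{"x":0,"y":0,"z":-0.0003,"roll":-0.12,"grip":1},{"x":0,"y":0,"z":-0.0003,"roll":-0.12,"grip":1},{"x":0,"y":0,"z":-0.0003,"roll":-0.12,"grip":1},{"x":0,"y":0,"z":-0.0003,"roll":-0.12,"grip":1},{"x":0,"y":0,"z":-0.0002,"roll":-0.06,"grip":1},{"x":0,"y":0,"z":0,"roll":0,"grip":1},{"x":0,"y":0,"z":0,"roll":0,"grip":1}]}}

```text
time: 6.8
tcp_pos: [0.5596, -0.0075, 0.134]
tool_rot: [-1.197, -2.903, 0.0]
wrist_force: [-0.7, 0.3, -3.6]
width: 0.0558
grasp_force: 30.0
```

```bash
python3 - <<'E'
from h import *
s=observe();print(s)
E
```

```text
{'time': 6.8, 'qpos': array([-2.22831022e-01,  5.12110556e-01,  1.54735259e+00,  1.85922666e-04,
        1.08337056e+00, -1.01189312e+00]), 'joint_vel': array([-0.00093686, -0.00124182, -0.00170674, -0.00088782,  0.0007332 ,
        0.01042516]), 'tau': array([-2.15672795e-01, -4.78652430e+01, -2.33691877e+01, -3.62330431e-02,
        4.21051180e-02, -1.97092923e-01]), 'tcp_pos': array([ 0.55962705, -0.0075212 ,  0.13397922]), 'tool_rot': array([-1.19656617e+00, -2.90344190e+00,  7.16914812e-05]), 'wrist_force': array([-0.69360948,  0.29885577, -3.58857476]), 'torque': array([ 0.04009357, -0.01559291,  0.00849913]), 'grasp_force': 29.99925704250927, 'width': 0.05580877243040447}
```

Emit:
{"method": "drive_tool", "body": {"targets": [{"x":0,"y":0,"z":0,"roll":0,"grip":0.15},{"x":0,"y":0,"z":0,"roll":0,"grip":0.15},{"x":0,"y":0,"z":0,"roll":0.06,"grip":0.15},{"x":0,"y":0,"z":0,"roll":0.12,"grip":0.15},{"x":0,"y":0,"z":0,"roll":0.12,"grip":0.15},{"x":0,"y":0,"z":0,"roll":0.12,"grip":0.15},{"x":0,"y":0,"z":0,"roll":0.12,"grip":0.15},{"x":0,"y":0,"z":0,"roll":0.12,"grip":0.15},{"x":0,"y":0,"z":0,"roll":0.12,"grip":0.15},{"x":0,"y":0,"z":0,"roll":0.12,"grip":0.15},{"x":0,"y":0,"z":0,"roll":0.12,"grip":0.15},{"x":0,"y":0,"z":0,"roll":0.12,"grip":0.15},{"x":0,"y":0,"z":0,"roll":0.12,"grip":0.15},{"x":0,"y":0,"z":0,"roll":0.12,"grip":0.15},{"x":0,"y":0,"z":0,"roll":0.12,"grip":0.15},{"x":0,"y":0,"z":0,"roll":0.06,"grip":0.15},{"x":0,"y":0,"z":0,"roll":0,"grip":0.15}]}}

```text
time: 8.22
tcp_pos: [0.5601, -0.0077, 0.1347]
tool_rot: [2.894, 1.221, 0.001]
wrist_force: [-0.5, 0.5, -0.1]
width: 0.075
grasp_force: 0.0
```

Emit:
{"method": "drive_tool", "body": {"targets": [{"x":0,"y":0,"z":0,"roll":0,"grip":1},{"x":0,"y":0,"z":0,"roll":0,"grip":1},{"x":0,"y":0,"z":0,"roll":0,"grip":1},{"x":0,"y":0,"z":0,"roll":0,"grip":1},{"x":0,"y":0,"z":0,"roll":-0.06,"grip":1},{"x":0,"y":0,"z":-0.0002,"roll":-0.12,"grip":1},{"x":0,"y":0,"z":-0.0003,"roll":-0.12,"grip":1},{"x":0,"y":0,"z":-0.0003,"roll":-0.12,"grip":1},{"x":0,"y":0,"z":-0.0003,"roll":-0.12,"grip":1},{"x":0,"y":0,"z":-0.0003,"roll":-0.12,"grip":1},{"x":0,"y":0,"z":-0.0003,"roll":-0.12,"grip":1},{"x":0,"y":0,"z":-0.0003,"roll":-0.12,"grip":1},{"x":0,"y":0,"z":-0.0003,"roll":-0.12,"grip":1},{"x":0,"y":0,"z":-0.0003,"roll":-0.12,"grip":1},{"x":0,"y":0,"z":-0.0003,"roll":-0.12,"grip":1},{"x":0,"y":0,"z":-0.0003,"roll":-0.12,"grip":1},{"x":0,"y":0,"z":-0.0003,"roll":-0.12,"grip":1},{"x":0,"y":0,"z":-0.0002,"roll":-0.06,"grip":1},{"x":0,"y":0,"z":0,"roll":0,"grip":1}]}}

```text
time: 9.8
tcp_pos: [0.5599, -0.0077, 0.1381]
tool_rot: [-1.19, -2.907, 0.0]
wrist_force: [0.5, -1.3, -1.4]
width: 0.0556
grasp_force: 30.0
```

Emit:
{"method": "drive_tool", "body": {"targets": [{"x":0,"y":0,"z":0,"roll":0,"grip":0.15},{"x":0,"y":0,"z":0,"roll":0,"grip":0.15},{"x":0,"y":0,"z":0,"roll":0.06,"grip":0.15},{"x":0,"y":0,"z":0,"roll":0.12,"grip":0.15},{"x":0,"y":0,"z":0,"roll":0.12,"grip":0.15},{"x":0,"y":0,"z":0,"roll":0.12,"grip":0.15},{"x":0,"y":0,"z":0,"roll":0.12,"grip":0.15},{"x":0,"y":0,"z":0,"roll":0.12,"grip":0.15},{"x":0,"y":0,"z":0,"roll":0.12,"grip":0.15},{"x":0,"y":0,"z":0,"roll":0.12,"grip":0.15},{"x":0,"y":0,"z":0,"roll":0.12,"grip":0.15},{"x":0,"y":0,"z":0,"roll":0.12,"grip":0.15},{"x":0,"y":0,"z":0,"roll":0.12,"grip":0.15},{"x":0,"y":0,"z":0,"roll":0.12,"grip":0.15},{"x":0,"y":0,"z":0,"roll":0.12,"grip":0.15},{"x":0,"y":0,"z":0,"roll":0.06,"grip":0.15},{"x":0,"y":0,"z":0,"roll":0,"grip":0.15}]}}

```text
time: 11.22
tcp_pos: [0.56, -0.0077, 0.1382]
tool_rot: [2.895, 1.221, 0.0]
wrist_force: [0.9, -0.9, -0.2]
width: 0.0753
grasp_force: 0.0
```

Emit:
{"method": "drive_tool", "body": {"targets": [{"x":0,"y":0,"z":0,"roll":0,"grip":1},{"x":0,"y":0,"z":0,"roll":0,"grip":1},{"x":0,"y":0,"z":0,"roll":0,"grip":1},{"x":0,"y":0,"z":0,"roll":0,"grip":1},{"x":0,"y":0,"z":0,"roll":-0.06,"grip":1},{"x":0,"y":0,"z":-0.0002,"roll":-0.12,"grip":1},{"x":0,"y":0,"z":-0.0003,"roll":-0.12,"grip":1},{"x":0,"y":0,"z":-0.0003,"roll":-0.12,"grip":1},{"x":0,"y":0,"z":-0.0003,"roll":-0.12,"grip":1},{"x":0,"y":0,"z":-0.0003,"roll":-0.12,"grip":1},{"x":0,"y":0,"z":-0.0003,"roll":-0.12,"grip":1},{"x":0,"y":0,"z":-0.0003,"roll":-0.12,"grip":1},{"x":0,"y":0,"z":-0.0003,"roll":-0.12,"grip":1},{"x":0,"y":0,"z":-0.0003,"roll":-0.12,"grip":1},{"x":0,"y":0,"z":-0.0003,"roll":-0.12,"grip":1},{"x":0,"y":0,"z":-0.0003,"roll":-0.12,"grip":1},{"x":0,"y":0,"z":-0.0003,"roll":-0.12,"grip":1},{"x":0,"y":0,"z":-0.0002,"roll":-0.06,"grip":1},{"x":0,"y":0,"z":0,"roll":0,"grip":1}]}}

```text
time: 12.8
tcp_pos: [0.5599, -0.0077, 0.1418]
tool_rot: [-1.19, -2.907, 0.0]
wrist_force: [-1.0, -1.6, -0.1]
width: 0.0558
grasp_force: 30.0
```

```bash
python3 - <<'E'
from h import *
# height of the cap's visible dark blob centre in the side and scene views, shift since start
for n in("scene","side"):
    I=camera(n);cv2.imwrite(f"pics/{n}_t3.png",I)
    print(n,[round(float(x),1) for x in proj(cam(n),[.56,-.0075,.146])])
print(observe()["wrist_force"],observe()["torque"])
E
```

```text
scene [312.7, 178.6]
side [348.3, 191.2]
[ 0.4828834  -0.04496323 -0.62525422] [-0.07303831  0.00747006 -0.02371163]
```

Emit:
{"method": "drive_tool", "body": {"targets": [{"x":0,"y":0,"z":0,"roll":0,"grip":0.15},{"x":0,"y":0,"z":0,"roll":0,"grip":0.15},{"x":0,"y":0,"z":0,"roll":0.06,"grip":0.15},{"x":0,"y":0,"z":0,"roll":0.12,"grip":0.15},{"x":0,"y":0,"z":0,"roll":0.12,"grip":0.15},{"x":0,"y":0,"z":0,"roll":0.12,"grip":0.15},{"x":0,"y":0,"z":0,"roll":0.12,"grip":0.15},{"x":0,"y":0,"z":0,"roll":0.12,"grip":0.15},{"x":0,"y":0,"z":0,"roll":0.12,"grip":0.15},{"x":0,"y":0,"z":0,"roll":0.12,"grip":0.15},{"x":0,"y":0,"z":0,"roll":0.12,"grip":0.15},{"x":0,"y":0,"z":0,"roll":0.12,"grip":0.15},{"x":0,"y":0,"z":0,"roll":0.12,"grip":0.15},{"x":0,"y":0,"z":0,"roll":0.12,"grip":0.15},{"x":0,"y":0,"z":0,"roll":0.12,"grip":0.15},{"x":0,"y":0,"z":0,"roll":0.06,"grip":0.15},{"x":0,"y":0,"z":0,"roll":0,"grip":0.15}]}}

```text
time: 14.32
tcp_pos: [0.56, -0.0077, 0.1418]
tool_rot: [2.894, 1.222, 0.0]
wrist_force: [0.1, 0.0, 0.1]
width: 0.0748
grasp_force: 0.0
```

Emit:
{"method": "drive_tool", "body": {"targets": [{"x":0,"y":0,"z":0,"roll":0,"grip":1},{"x":0,"y":0,"z":0,"roll":0,"grip":1},{"x":0,"y":0,"z":0,"roll":0,"grip":1},{"x":0,"y":0,"z":0,"roll":0,"grip":1},{"x":0,"y":0,"z":0,"roll":-0.06,"grip":1},{"x":0,"y":0,"z":-0.0002,"roll":-0.12,"grip":1},{"x":0,"y":0,"z":-0.0003,"roll":-0.12,"grip":1},{"x":0,"y":0,"z":-0.0003,"roll":-0.12,"grip":1},{"x":0,"y":0,"z":-0.0003,"roll":-0.12,"grip":1},{"x":0,"y":0,"z":-0.0003,"roll":-0.12,"grip":1},{"x":0,"y":0,"z":-0.0003,"roll":-0.12,"grip":1},{"x":0,"y":0,"z":-0.0003,"roll":-0.12,"grip":1},{"x":0,"y":0,"z":-0.0003,"roll":-0.12,"grip":1},{"x":0,"y":0,"z":-0.0003,"roll":-0.12,"grip":1},{"x":0,"y":0,"z":-0.0003,"roll":-0.12,"grip":1},{"x":0,"y":0,"z":-0.0003,"roll":-0.12,"grip":1},{"x":0,"y":0,"z":-0.0003,"roll":-0.12,"grip":1},{"x":0,"y":0,"z":-0.0002,"roll":-0.06,"grip":1},{"x":0,"y":0,"z":0,"roll":0,"grip":1}]}}

```text
time: 15.9
tcp_pos: [0.5599, -0.0077, 0.1455]
tool_rot: [-1.19, -2.907, 0.0]
wrist_force: [-0.5, -0.9, -0.7]
width: 0.0556
grasp_force: 30.0
```

Emit:
{"method": "drive_tool", "body": {"targets": [{"x":0,"y":0,"z":-0.001,"roll":0,"grip":1},{"x":0,"y":0,"z":-0.001,"roll":0,"grip":1},{"x":0,"y":0,"z":-0.001,"roll":0,"grip":1},{"x":0,"y":0,"z":0,"roll":0,"grip":1},{"x":0,"y":0,"z":0,"roll":0,"grip":1}]}}

```text
time: 16.32
tcp_pos: [0.56, -0.0077, 0.1486]
tool_rot: [1.195, 2.905, 0.0]
wrist_force: [0.1, 0.2, 0.3]
width: 0.0554
grasp_force: 30.0
```

```bash
python3 - <<'E'
from h import *
a,b=[],[]
for i in range(4):
    s=observe();a.append(s["wrist_force"])
    I=camera("side")
print(np.mean(a,0))
h=cv2.cvtColor(I,cv2.COLOR_BGR2HSV)
cv2.imwrite("pics/side_t4.png",cv2.resize(I[120:280,260:440],(720,640)[:2],interpolation=3)[:600])
E
```

```text
[ 0.01440601  0.37404226 -0.36951663]
```

View pics/side_t4.png

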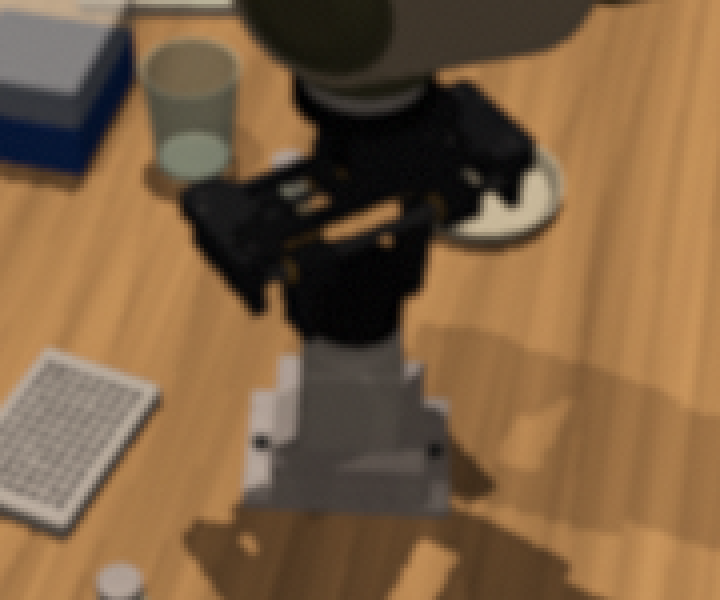

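The bottle is still seated in the holder, the gripped cap is above it, and the wrist force is near zero, so the thread is free. I lift the cap.

Emit:
{"method": "drive_tool", "body": {"targets": [{"x":0,"y":0,"z":-0.003,"roll":0,"grip":1},{"x":0,"y":0,"z":-0.006,"roll":0,"grip":1},{"x":0,"y":0,"z":-0.01,"roll":0,"grip":1},{"x":0,"y":0,"z":-0.015,"roll":0,"grip":1},{"x":0,"y":0,"z":-0.015,"roll":0,"grip":1},{"x":0,"y":0,"z":-0.015,"roll":0,"grip":1},{"x":0,"y":0,"z":-0.01,"roll":0,"grip":1},{"x":0,"y":0,"z":0,"roll":0,"grip":1},{"x":0,"y":0,"z":0,"roll":0,"grip":1},{"x":0,"y":0,"z":0,"roll":0,"grip":1}]}}

```text
time: 17.35
tcp_pos: [0.5597, -0.0076, 0.2218]
tool_rot: [-1.194, -2.905, 0.0]
wrist_force: [-0.3, -0.0, -0.1]
width: 0.0558
grasp_force: 30.0
```

```bash
python3 - <<'E'
from h import *
s=observe();print(s["wrist_force"],s["tcp_pos"],s["qpos"],s["tool_rot"])
x=R.from_rotvec(s["tool_rot"]).as_matrix();print(x)
print((x.T@(np.array([.523,-.270,.04])-s["tcp_pos"])))
E
```

```text
[-0.27592039 -0.04818195 -0.05849438] [ 0.55965069 -0.00763432  0.22182053] [-2.22954459e-01  4.18296125e-01  1.44419712e+00  3.51528573e-07
  1.28036401e+00 -1.01394165e+00] [-1.19364596e+00 -2.90464793e+00  3.29443634e-04]
[[-7.11047024e-01  7.03143377e-01 -1.23322401e-03]
 [ 7.03143639e-01  7.11047780e-01  2.79946442e-04]
 [ 1.07372368e-03 -6.68078536e-04 -9.99999200e-01]]
[-0.15861562 -0.21220376  0.18179214]
```

Emit:
{"method": "drive_tool", "body": {"targets": [{"x":-0.01,"y":-0.0135,"z":0,"roll":0,"grip":1},{"x":-0.0198,"y":-0.0265,"z":0,"roll":0,"grip":1},{"x":-0.0198,"y":-0.0265,"z":0,"roll":0,"grip":1},{"x":-0.0198,"y":-0.0265,"z":0,"roll":0,"grip":1},{"x":-0.0198,"y":-0.0265,"z":0,"roll":0,"grip":1},{"x":-0.0198,"y":-0.0265,"z":0,"roll":0,"grip":1},{"x":-0.0198,"y":-0.0265,"z":0,"roll":0,"grip":1},{"x":-0.0198,"y":-0.0265,"z":0,"roll":0,"grip":1},{"x":-0.01,"y":-0.0135,"z":0,"roll":0,"grip":1},{"x":0,"y":0,"z":0.025,"roll":0,"grip":1},{"x":0,"y":0,"z":0.03,"roll":0,"grip":1},{"x":0,"y":0,"z":0.03,"roll":0,"grip":1},{"x":0,"y":0,"z":0.03,"roll":0,"grip":1},{"x":0,"y":0,"z":0.03,"roll":0,"grip":1},{"x":0,"y":0,"z":0.015,"roll":0,"grip":1},{"x":0,"y":0,"z":0,"roll":0,"grip":1},{"x":0,"y":0,"z":0,"roll":0,"grip":1}]}}

```text
time: 18.77
tcp_pos: [0.523, -0.2701, 0.0619]
tool_rot: [-1.193, -2.904, -0.001]
wrist_force: [-0.0, -0.9, -0.6]
width: 0.0554
grasp_force: 30.0
```

```bash
python3 - <<'E'
from h import *
s=observe();I=camera("scene");J=camera("side")
print(s["tcp_pos"],s["qpos"])
cv2.imwrite("pics/mid.png",np.hstack([cv2.resize(I[180:330,150:350],(400,300)),cv2.resize(J[100:250,280:480],(400,300))]))
E
```

```text
[ 0.52299841 -0.27008892  0.06187184] [-6.75582072e-01  6.65017503e-01  1.50347481e+00 -2.16927647e-05
  9.75087836e-01 -1.46656783e+00]
```

View pics/mid.png

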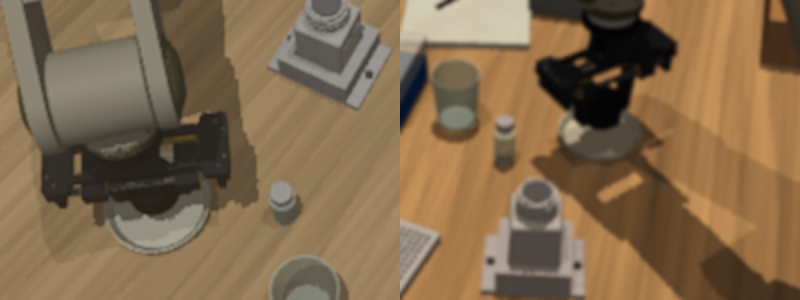

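The bottle is open and seated, and the cap hangs over the dish with the vial clear. I lower it and release.

Emit:
{"method": "drive_tool", "body": {"targets": [{"x":0,"y":0,"z":0.012,"roll":0,"grip":1},{"x":0,"y":0,"z":0.012,"roll":0,"grip":1},{"x":0,"y":0,"z":0.007,"roll":0,"grip":1},{"x":0,"y":0,"z":0.003,"roll":0,"grip":1},{"x":0,"y":0,"z":0,"roll":0,"grip":1},{"x":0,"y":0,"z":0,"roll":0,"grip":1}]}}

```text
time: 19.37
tcp_pos: [0.5234, -0.2704, 0.0285]
tool_rot: [1.194, 2.906, -0.0]
wrist_force: [0.6, -0.9, 0.5]
width: 0.0555
grasp_force: 30.0
```

Emit:
{"method": "drive_tool", "body": {"targets": [{"x":0,"y":0,"z":0,"roll":0,"grip":0.25},{"x":0,"y":0,"z":0,"roll":0,"grip":0.25},{"x":0,"y":0,"z":0,"roll":0,"grip":0.25},{"x":0,"y":0,"z":0,"roll":0,"grip":0.25},{"x":0,"y":0,"z":0,"roll":0,"grip":0.25},{"x":0,"y":0,"z":0,"roll":0,"grip":0.25}]}}

```text
time: 19.87
tcp_pos: [0.5234, -0.2703, 0.0286]
tool_rot: [1.194, 2.906, -0.0]
wrist_force: [0.2, 0.3, 0.1]
width: 0.0661
grasp_force: 0.0
```

Emit:
{"method": "drive_tool", "body": {"targets": [{"x":0,"y":0,"z":-0.008,"roll":0,"grip":0.25},{"x":0,"y":0,"z":-0.02,"roll":0,"grip":0.25},{"x":0,"y":0,"z":-0.03,"roll":0,"grip":0.1},{"x":0,"y":0,"z":-0.035,"roll":0,"grip":0},{"x":0,"y":0,"z":-0.035,"roll":0,"grip":0},{"x":0,"y":0,"z":-0.035,"roll":0,"grip":0},{"x":0,"y":0,"z":-0.025,"roll":0,"grip":0},{"x":0.01,"y":0.0135,"z":-0.01,"roll":0,"grip":0},{"x":0.0198,"y":0.0265,"z":0,"roll":0,"grip":0},{"x":0.0198,"y":0.0265,"z":0,"roll":0,"grip":0},{"x":0.0198,"y":0.0265,"z":0,"roll":0,"grip":0},{"x":0.0198,"y":0.0265,"z":0,"roll":0,"grip":0},{"x":0.0198,"y":0.0265,"z":0,"roll":0,"grip":0},{"x":0.0198,"y":0.0265,"z":0,"roll":0,"grip":0},{"x":0.0198,"y":0.0265,"z":0,"roll":0,"grip":0},{"x":0.01,"y":0.0135,"z":0,"roll":0,"grip":0}]}}

```text
time: 21.2
tcp_pos: [0.5599, -0.0044, 0.2273]
tool_rot: [1.191, 2.907, 0.001]
wrist_force: [-0.3, -0.2, 0.3]
width: 0.088
grasp_force: 0.0
```

Emit:
{"method": "drive_tool", "body": {"targets": [{"x":0,"y":0,"z":0,"roll":0.1,"grip":0},{"x":0,"y":0,"z":0,"roll":0.12,"grip":0},{"x":0,"y":0,"z":0,"roll":0.12,"grip":0},{"x":0,"y":0,"z":0,"roll":0.12,"grip":0},{"x":0,"y":0,"z":0,"roll":0.1,"grip":0},{"x":0,"y":0,"z":0,"roll":0.05,"grip":0},{"x":0,"y":0,"z":0,"roll":0,"grip":0},{"x":0,"y":0,"z":0,"roll":0,"grip":0},{"x":0,"y":0,"z":0,"roll":0,"grip":0}]}}

```text
time: 21.95
tcp_pos: [0.5599, -0.0077, 0.2268]
tool_rot: [2.009, 2.415, 0.0]
wrist_force: [0.1, -0.3, -0.1]
width: 0.0884
grasp_force: 0.0
```

```bash
python3 - <<'E'
from h import *
s=observe();I=camera("scene")
x=R.from_rotvec(s["tool_rot"]).as_matrix();print(s["tcp_pos"],"yaw y",np.degrees(np.arctan2(x[1,1],x[0,1])),"tilt",x[:,2],s["qpos"])
print("to bottle",x.T@(np.array([.560,-.0075,.098])-s["tcp_pos"]))
A=cam("scene");h=cv2.cvtColor(I,cv2.COLOR_BGR2HSV)
m=(h[...,2]<50).astype(np.uint8);r=np.zeros_like(m);r[240:320,190:270]=1;cs,_=cv2.findContours(m*r,0,2);k=max(cs,key=cv2.contourArea)
u=cv2.minEnclosingCircle(k);print("cap",u,cv2.contourArea(k),onz(A,u[0],.02))
cv2.imwrite("pics/scene_b.png",I)
E
```

```text
[ 0.55991892 -0.00769726  0.22681402] yaw y 10.464773237769752 tilt [ 2.90031651e-04 -5.66328962e-05 -9.99999956e-01] [-2.22961822e-01  4.13859232e-01  1.43727550e+00  9.26284671e-06
  1.29016255e+00 -4.05609120e-01]
to bottle [1.93212270e-04 8.01458264e-05 1.28814027e-01]
cap ((229.53622436523438, 280.478271484375), 12.061898231506348) 65.5 [ 0.52811121 -0.27180281  0.02      ]
```

The cap lies at the dish's centre and the yaw is 10.46°. I descend on the bottle and grip its body.

Emit:
{"method": "drive_tool", "body": {"targets": [{"x":0,"y":0,"z":0.02,"roll":0,"grip":0},{"x":0,"y":0,"z":0.03,"roll":0,"grip":0},{"x":0,"y":0,"z":0.03,"roll":0,"grip":0},{"x":0,"y":0,"z":0.025,"roll":0,"grip":0},{"x":0,"y":0,"z":0.016,"roll":0,"grip":0},{"x":0,"y":0,"z":0.008,"roll":0,"grip":0},{"x":0,"y":0,"z":0,"roll":0,"grip":0},{"x":0,"y":0,"z":0,"roll":0,"grip":0},{"x":0,"y":0,"z":0,"roll":0,"grip":0}]}}

```text
time: 22.75
tcp_pos: [0.5606, -0.0078, 0.0989]
tool_rot: [2.01, 2.412, 0.002]
wrist_force: [0.1, -0.0, -0.0]
width: 0.0882
grasp_force: 0.0
```

Emit:
{"method": "drive_tool", "body": {"targets": [{"x":0,"y":0,"z":0,"roll":0,"grip":1},{"x":0,"y":0,"z":0,"roll":0,"grip":1},{"x":0,"y":0,"z":0,"roll":0,"grip":1},{"x":0,"y":0,"z":0,"roll":0,"grip":1},{"x":0,"y":0,"z":0,"roll":0,"grip":1},{"x":0,"y":0,"z":0,"roll":0,"grip":1},{"x":0,"y":0,"z":0,"roll":0,"grip":1}], "grip_force": 40}}

```text
time: 23.33
tcp_pos: [0.5602, -0.0077, 0.0978]
tool_rot: [2.011, 2.413, 0.0]
wrist_force: [0.7, 0.0, 2.3]
width: 0.0601
grasp_force: 39.7
```

Emit:
{"method": "drive_tool", "body": {"targets": [{"x":0,"y":0,"z":-0.003,"roll":0,"grip":1},{"x":0,"y":0,"z":-0.008,"roll":0,"grip":1},{"x":0,"y":0,"z":-0.012,"roll":0,"grip":1},{"x":0,"y":0,"z":-0.018,"roll":0,"grip":1},{"x":0,"y":0,"z":-0.02,"roll":0,"grip":1},{"x":0,"y":0,"z":-0.02,"roll":0,"grip":1},{"x":0,"y":0,"z":-0.012,"roll":0,"grip":1},{"x":0,"y":0,"z":-0.007,"roll":0,"grip":1},{"x":0,"y":0,"z":0,"roll":0.021,"grip":1},{"x":0,"y":0,"z":0,"roll":0.021,"grip":1},{"x":0,"y":0,"z":0,"roll":0,"grip":1},{"x":0,"y":0,"z":0,"roll":0,"grip":1}]}}

```text
time: 24.33
tcp_pos: [0.5595, -0.0076, 0.1964]
tool_rot: [-2.061, -2.369, 0.002]
wrist_force: [-1.0, -0.4, -5.5]
width: 0.0601
grasp_force: 39.7
```

```bash
python3 - <<'E'
from h import *
s=observe();I=camera("scene")
x=R.from_rotvec(s["tool_rot"]).as_matrix();print(s["tcp_pos"],"yaw y",np.degrees(np.arctan2(x[1,1],x[0,1])),s["wrist_force"],s["width"],s["grasp_force"])
print("to bay",x.T@(np.array([.5065,.2825,.091])-s["tcp_pos"]))
E
```

```text
[ 0.55951206 -0.00760038  0.19638596] yaw y 7.956598811689239 [-1.02121858 -0.43549703 -5.53902128] 0.06010308053527561 39.73001333684806
to bay [ 0.29456352 -0.01212337  0.10564121]
```

The bottle is lifted, with 5.5 N showing at the wrist. I carry it to the bay.

Emit:
{"method": "drive_tool", "body": {"targets": [{"x":0.01,"y":0,"z":0,"roll":0,"grip":1},{"x":0.018,"y":-0.001,"z":0,"roll":0,"grip":1},{"x":0.024,"y":-0.001,"z":0,"roll":0,"grip":1},{"x":0.025,"y":-0.001,"z":0,"roll":0,"grip":1},{"x":0.025,"y":-0.001,"z":0,"roll":0,"grip":1},{"x":0.025,"y":-0.001,"z":0,"roll":0,"grip":1},{"x":0.025,"y":-0.001,"z":0,"roll":0,"grip":1},{"x":0.025,"y":-0.001,"z":0,"roll":0,"grip":1},{"x":0.025,"y":-0.001,"z":0,"roll":0,"grip":1},{"x":0.025,"y":-0.001,"z":0,"roll":0,"grip":1},{"x":0.025,"y":-0.001,"z":0,"roll":0,"grip":1},{"x":0.022,"y":-0.001,"z":0,"roll":0,"grip":1},{"x":0.014,"y":-0.001,"z":0,"roll":0,"grip":1},{"x":0.0065,"y":0,"z":0,"roll":0,"grip":1},{"x":0,"y":0,"z":0,"roll":0,"grip":1},{"x":0,"y":0,"z":0,"roll":0,"grip":1},{"x":0,"y":0,"z":0,"roll":0,"grip":1}]}}

```text
time: 25.8
tcp_pos: [0.5076, 0.2813, 0.1974]
tool_rot: [2.063, 2.369, -0.001]
wrist_force: [-0.6, -0.0, -5.0]
width: 0.0601
grasp_force: 39.7
```

```bash
python3 - <<'E'
from h import *
s=observe()
x=R.from_rotvec(s["tool_rot"]).as_matrix();print(s["tcp_pos"],"yaw y",np.degrees(np.arctan2(x[1,1],x[0,1])),s["width"])
print("to bay",x.T@(np.array([.5065,.2825,.0898])-s["tcp_pos"]))
im=camera("wrist");I=camera("scene");J=camera("side")
cv2.imwrite("pics/fit.png",np.hstack([cv2.resize(I[60:190,290:440],(400,347)),cv2.resize(J[200:400,230:430],(400,347))]))
E
```

```text
[0.50760255 0.28133798 0.19744726] yaw y 7.902595644973778 0.06005490416014544
to bay [ 0.00133952 -0.00091562  0.10764695]
```

View pics/fit.png

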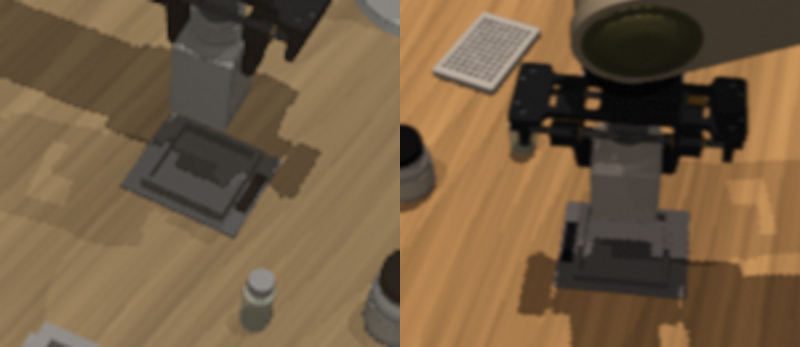

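The bottle hangs upright over the bay with its sides parallel to it. I lower it, slowly at the end.

Emit:
{"method": "drive_tool", "body": {"targets": [{"x":0.001,"y":-0.001,"z":0.01,"roll":0,"grip":1},{"x":0,"y":0,"z":0.02,"roll":0,"grip":1},{"x":0,"y":0,"z":0.02,"roll":0,"grip":1},{"x":0,"y":0,"z":0.02,"roll":0,"grip":1},{"x":0,"y":0,"z":0.014,"roll":0,"grip":1},{"x":0,"y":0,"z":0.01,"roll":0,"grip":1},{"x":0,"y":0,"z":0.006,"roll":0,"grip":1},{"x":0,"y":0,"z":0.003,"roll":0,"grip":1},{"x":0,"y":0,"z":0.001,"roll":0,"grip":1},{"x":0,"y":0,"z":0,"roll":0,"grip":1},{"x":0,"y":0,"z":0,"roll":0,"grip":1},{"x":0,"y":0,"z":0,"roll":0,"grip":1}]}}

```text
time: 26.95
tcp_pos: [0.5064, 0.2832, 0.0942]
tool_rot: [2.061, 2.37, 0.002]
wrist_force: [0.8, -0.6, -5.7]
width: 0.0599
grasp_force: 39.7
```

Emit:
{"method": "drive_tool", "body": {"targets": [{"x":0,"y":0,"z":0.001,"roll":0,"grip":1},{"x":0,"y":0,"z":0.001,"roll":0,"grip":1},{"x":0,"y":0,"z":0,"roll":0,"grip":1},{"x":0,"y":0,"z":0,"roll":0,"grip":1}]}}

```text
time: 27.28
tcp_pos: [0.5061, 0.2832, 0.0915]
tool_rot: [-2.062, -2.37, 0.0]
wrist_force: [0.1, 0.1, -4.6]
width: 0.06
grasp_force: 39.7
```

Emit:
{"method": "drive_tool", "body": {"targets": [{"x":0,"y":0,"z":0.0007,"roll":0,"grip":1},{"x":0,"y":0,"z":0.0007,"roll":0,"grip":1},{"x":0,"y":0,"z":0.0003,"roll":0,"grip":1},{"x":0,"y":0,"z":0,"roll":0,"grip":1},{"x":0,"y":0,"z":0,"roll":0,"grip":1},{"x":0,"y":0,"z":0,"roll":0,"grip":1}]}}

```text
time: 27.78
tcp_pos: [0.5061, 0.2831, 0.0898]
tool_rot: [-2.062, -2.37, 0.0]
wrist_force: [0.4, 0.8, -4.7]
width: 0.0599
grasp_force: 39.7
```

Emit:
{"method": "drive_tool", "body": {"targets": [{"x":0,"y":0,"z":0.0005,"roll":0,"grip":1},{"x":0,"y":0,"z":0.0005,"roll":0,"grip":1},{"x":0,"y":0,"z":0,"roll":0,"grip":1},{"x":0,"y":0,"z":0,"roll":0,"grip":1},{"x":0,"y":0,"z":0,"roll":0,"grip":1}]}}

```text
time: 28.2
tcp_pos: [0.5062, 0.2832, 0.0898]
tool_rot: [2.062, 2.37, 0.0]
wrist_force: [-4.7, -2.2, 5.4]
width: 0.06
grasp_force: 39.7
```

The bottle touches the floor: z has stopped and the wrist force has reversed. I release it and rise straight up.

Emit:
{"method": "drive_tool", "body": {"targets": [{"x":0,"y":0,"z":0,"roll":0,"grip":0.1},{"x":0,"y":0,"z":0,"roll":0,"grip":0},{"x":0,"y":0,"z":0,"roll":0,"grip":0},{"x":0,"y":0,"z":0,"roll":0,"grip":0},{"x":0,"y":0,"z":0,"roll":0,"grip":0},{"x":0,"y":0,"z":0,"roll":0,"grip":0},{"x":0,"y":0,"z":-0.01,"roll":0,"grip":0},{"x":0,"y":0,"z":-0.02,"roll":0,"grip":0},{"x":0,"y":0,"z":-0.03,"roll":0,"grip":0},{"x":0,"y":0,"z":-0.03,"roll":0,"grip":0},{"x":0,"y":0,"z":-0.03,"roll":0,"grip":0},{"x":0,"y":0,"z":-0.02,"roll":0,"grip":0},{"x":0,"y":0,"z":-0.01,"roll":0,"grip":0},{"x":0,"y":0,"z":0,"roll":0,"grip":0},{"x":0,"y":0,"z":0,"roll":0,"grip":0},{"x":0,"y":0,"z":0,"roll":0,"grip":0}]}}

```text
time: 29.53
tcp_pos: [0.5057, 0.283, 0.2372]
tool_rot: [-2.061, -2.369, 0.004]
wrist_force: [-1.0, -0.3, 0.2]
width: 0.0878
grasp_force: 0.0
```

```bash
python3 - <<'E'
from h import *
s=observe();J=camera("side");A=cam("side");print(s["tcp_pos"],s["wrist_force"])
h=cv2.cvtColor(J,cv2.COLOR_BGR2HSV)
# the white-ish bottle's column in the side view against the bay's centre, and the cap in the dish
print("bottle rim expected",proj(A,[.5065,.2825,.126]),"base",proj(A,[.5065,.2825,.006]))
m=(h[...,2]<50).astype(np.uint8);r=np.zeros_like(m);r[140:190,350:410]=1;cs,_=cv2.findContours(m*r,0,2);k=max(cs,key=cv2.contourArea)
u=cv2.minEnclosingCircle(k);print("cap",u,onz(A,u[0],.022))
e=proj(A,[.5065,.2825,.09]).astype(int)
g=((h[...,1]<60)&(h[...,2]>70)).astype(np.uint8);r=np.zeros_like(g);r[e[1]-60:e[1]+60,e[0]-40:e[0]+40]=1;cs,_=cv2.findContours(g*r,0,2);k=max(cs,key=cv2.contourArea);print("bottle",cv2.boundingRect(k),cv2.contourArea(k))
E
```

```text
[0.50565718 0.28297174 0.2372183 ] [-0.96718908 -0.33698671  0.24115123]
bottle rim expected [342.45830809 309.70500956] base [341.17276644 341.44220006]
cap ((365.0, 185.5), 15.403021812438965) [ 0.54514084 -0.16739853  0.022     ]
bottle (313, 301, 61, 55) 2246.0
```

```bash
python3 - <<'E'
from h import *
for n in("side","scene"):
    a=cv2.imread(f"pics/{n}0.png");b=camera(n);A=cam(n)
    p=proj(A,[.523,-.27,.03]);x,y=p.astype(int)
    d=((cv2.cvtColor(b,6).astype(int)-cv2.cvtColor(a,6))<-60).astype(np.uint8);r=np.zeros_like(d);r[y-30:y+30,x-30:x+30]=1
    cs,_=cv2.findContours(d*r,0,2);k=max(cs,key=cv2.contourArea);u=cv2.minEnclosingCircle(k)
    m=cv2.moments(k);c=(m["m10"]/m["m00"],m["m01"]/m["m00"])
    print(n,"expect",p,"blob",c,cv2.boundingRect(k),m["m00"],"->",onz(A,c,.026))
    # bottle: change vs start round the bay
    x,y=proj(A,[.5065,.2825,.07]).astype(int);g=(np.abs(cv2.cvtColor(b,6).astype(int)-cv2.cvtColor(a,6))>40).astype(np.uint8)
    r=np.zeros_like(g);r[y-35:y+35,x-35:x+35]=1;cs,_=cv2.findContours(g*r,0,2);k=max(cs,key=cv2.contourArea);print(" bottle",cv2.boundingRect(k),[proj(A,[.5065,.2825,z]).round() for z in(.006,.096,.126)])
E
```

```text
side expect [379.78125241 160.66337848] blob (392.14166666666665, 177.50238095238095) (367, 167, 42, 23) 420.0 -> [ 0.47893742 -0.21251621  0.026     ]
 bottle (331, 304, 24, 15) [array([341., 341.]), array([342., 318.]), array([342., 310.])]
scene expect [227.62156032 276.96566107] blob (228.58420138888889, 278.12934027777777) (215, 264, 28, 29) 576.0 -> [ 0.52498832 -0.27003597  0.026     ]
 bottle (331, 73, 70, 44) [array([365., 124.]), array([368., 102.]), array([368.,  94.])]
```

The scene view puts the cap at (0.525, -0.270), in the dish. In the side view the rim is centred at column 343, against 342 expected. The arm is clear and at rest, so I hand the job in.

```bash
python3 -c "
from workcell import *
print(observe()['time'],abs(observe()['joint_vel']).max());print(job_done())"
```

```text
29.6833 0.007891961262956786
the job is handed in; nothing more can be done
None
```

I unscrewed the cap in four twists and laid it in the dish, set the open bottle down in the bay, and handed the job in at 29.7 s; no verdict came back, but the last measurements put the cap and bottle where they belong.

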